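# Stamp the open job card

### The arm

A 6-joint arm with a two-finger parallel gripper is mounted at the origin on the work surface. World frame = base frame: x ahead of the robot, y to its left, z up, the work surface at z = 0. Lengths are in m, angles in rad, forces in N, time in s.
With the tool pointing down it reaches from about 0.375 to 0.925 m from the base axis. Payload 5.7 kg.
Tool frame: the origin (TCP) lies midway between the tips of the shut fingers; the grasp point (between the pads) lies 19 mm behind it; z points along the fingers, x is the direction in which the jaws open and shut, and the axes are right-handed (so a half turn about z gives the same grasp; the last joint's range is limited). The gripper opens to 88 mm and grips with 3 to 60 N. Pads are 20 mm wide; open, the fingers measure 115 mm over their backs; the gripper's body (75 mm by 178 mm) begins 61 mm behind the grasp point.
Start: joints at [-1.378, 0.359, 1.51, -0, 1.272, -0.115], TCP at [0.182, -0.572, 0.223] pointing down, gripper open.
Joint ranges: [-2.97, 2.97], [-1.01, 2.36], [0.21, 2.38], [-0.96, 4.11], [0.2, 2.71], [-2.98, 2.98]. Speed limits (rad/s): [2.39, 2.39, 3.14, 3.14, 3.14, 3.14].

### API

Orientations are given as a unit quaternion [x, y, z, w].
In Python, from bench import move_ptp, servo_line, goto_joints, move_gripper, sleep, inverse_kinematics, capture, PlanningError, close_job, spot_in, silhouettes, current_clock, current_joint_pos, current_qvel, current_joint_torque, current_position, current_orientation, current_force, current_torque, current_finger_gap gives the robot as it stands. Calls block until the motion is done:
- move_ptp(position, orientation): joint-space move of the TCP to a pose.
- servo_line(position, orientation=None, rate=0.15, contact_N=None): straight line of the TCP; orientation=None keeps the orientation; rate is the mean speed in m/s. With contact_N (N) it stops when the force on the tool has changed by that much, and returns True; else False.
- goto_joints(angles): joint-space move.
- move_gripper(opening): finger opening in m; the grip force is fixed at half the most; returns when the fingers have stopped.
- sleep(seconds).
- inverse_kinematics(position, orientation): joint angles nearest the present ones, or None.
- capture(name): name is "side" or "top"; returns a dict with "image" (384x512x3 uint8, blue, green, red), "range_z" (384x512 float32, m along the optical axis (not along the pixel's ray), 0 where there is no reading), "intrinsics" (3x3 intrinsics, pixels), "R" (3x3) and "t" (3): a world point X has camera coordinates R X + t. Camera axes: x right, y down, z forward; pixel columns grow to the right and rows downward; lengths in m; the calibration is good to about 2 mm. A picture is of the moment at which its call begins.
A pose or a line that the arm cannot do raises PlanningError and nothing moves.
- close_job(): hands the job in, once; it reports no verdict.
Trained networks look in the newest picture that a camera, given by its name, has taken for a name from the list of things; names that differ only in an ending like _2 or _b are one class to them, and where a whole thing is asked for, a point or a joint stands for the part that bears it (a point fixed in the world has none). Each returns a list of dicts, best first, with "conf" (0 to 1); they miss things now and then, are a little off and sometimes report something else, mostly with a low value. They report only what shows in the picture. A call takes as long as a camera call. They do not tell look-alikes from the thing itself.
- spot_in(camera, query): "xy" ([column, row] in pixels, amid what is visible of it).
- silhouettes(camera, query): "region" (384x512 bool, what is visible of it) and "xy" ([column, row] in pixels, amid what is visible of it).
Readings, each from a call of its own:
- current_clock(): time.
- current_joint_pos(): joint angles.
- current_qvel(): joint speeds.
- current_joint_torque(): joint torques, N m.
- current_position(): TCP position.
- current_orientation(): TCP orientation.
- current_force(): force on the tool from outside, world axes, zero at the start.
- current_torque(): the same for the moment, N m.
- current_finger_gap(): finger opening in m.
Only numpy, scipy, OpenCV 4.12 (cv2) and the standard library are available. Lean on these libraries where they do the work, as an engineer would, in place of code of your own. Each camera call takes 0.05 s, during which the arm holds its last target. There are 200 camera calls.

### The job

Two job cards lie on the dark stone slab in the leather workshop; one has already been stamped. Take the blue-handled hand stamp, set it squarely inside the empty red frame of the other card, press the handle fully down with a firm, even push and hold it for a moment (no ramming), then let it spring back and lift it off without sliding it. Set it down upright on the round cork coaster, and leave the maul, the tape roll and the awl where they are.

Things in the scene. Friction and masses are not known exactly. Their poses are not given: they have to be found in the camera images.
- stamp_grip (a point): Centre of the stamp's blue handle: a bar 60 mm long (stamp x) by 26 mm wide (stamp y) by 48 mm high, to be gripped across its 26 mm width. The point lies 76 mm above the stamp's foot (handle from 52 to 100 mm above it) on the stamp's axis; axes as stamp. It moves 8 mm down in the stamp when the handle is pressed home.
- stamp: The loose spring-loaded hand stamp, about 0.2 kg, standing upright on the bench: a black open frame 40 mm high whose flat rectangular foot measures 58 mm (its x) by 38 mm (its y), with the blue handle above. Origin at the centre of the foot's underside, z up through the handle. It may be used either way round (half a turn makes no difference).
- plunger (a joint): How far the handle is pressed down in the stamp's frame, in m: 0 sprung fully up; the rubber die reaches the surface under the foot at 0.008 (fully down), end stop at 0.010. The spring pushes back with 3 N at the start and 9 N at 0.008; further pressing loads the die against the card (a push of 15 to 25 N in all makes a good print).
- die: The stamp's black rubber die, 46 x 26 mm, carried by the handle inside the frame, its face 8 mm above the foot's underside until pressed. Origin coincides with the stamp's origin when the handle is up and moves down with the handle; axes as stamp.
- card_blank: The card still to be stamped: white board 90 mm (x) by 120 mm (y) by 2 mm, fixed on the dark stone slab, with a dark stripe near its +y end and a small brass eyelet near its -y end. Origin at its centre, on its underside (its top is 2 mm higher). A red printed frame is centred on the origin, 68 mm (along card x) by 48 mm (along card y) inside, empty; the stamp's 58 x 38 mm foot fits inside it with 5 mm to spare all round, its long side along card x.
- card_done: The card already stamped: the same as the other, but with a dark blue print with three white dots inside its red frame. Fixed on the slab. Origin and axes as the other card.
- slab: Dark grey-brown stone slab 200 mm (x) by 300 mm (y) by 30 mm thick, fixed flat on the bench, carrying both cards side by side along its y. Origin at the centre of its underside.
- coaster: Round cork coaster, 110 mm across, 4 mm thick, fixed on the bench. Origin at the centre of its underside.
- maul: Bystander: dark wooden maul standing on its head, 80 mm across, 215 mm tall. Origin at the centre of its underside.
- tape: Bystander: yellow tape roll lying flat, 100 mm across, 22 mm high. Origin at the centre of its underside.
- awl: Bystander: awl lying on the bench, wooden handle to its -x and steel spike to its +x, 145 mm long, 30 mm high. Origin on the bench under the handle.
Things that resemble listed ones, but are neither listed nor needed, are in the scene too. What is meant by the stamp is not orange, and is the smaller of those in its own colour.

How it is judged:
On the way, in this order (a step that is already met when the one before it is completed fails the run):
1. the stamp stands squarely inside the empty frame and its handle is pressed fully down, the die bearing on the card (value of joint plunger above 0.0072 m and contact force between die and card_blank above 1 N and horizontal distance between stamp and card_blank below 0.007 m and angle between the x axis of stamp and the x axis of card_blank, either way round below 0.14 rad and angle between stamp's own z axis and vertical below 0.06 rad), for 0.3 s.
2. the stamp is lifted clear of the card, handle sprung back (value of joint plunger below 0.002 m and z of stamp in the frame of card_blank above 0.022 m), for 0.1 s.
At the end, for the whole second after the job is handed in: the stamp stands upright (within 3 degrees), released and at rest on the cork coaster, its foot on the cork (within 22 mm of the centre), handle sprung up; maul, tape and awl within 20 mm of where they were (horizontal distance between stamp and coaster below 0.022 m and angle between stamp's own z axis and vertical below 0.05 rad and height (world z) of stamp between 0.002 and 0.008 m and linear speed of stamp below 0.02 m/s and contact force between the fingers and stamp below 0.1 N and value of joint plunger below 0.002 m and distance of each of maul, tape, awl from where it was at the start of the episode below 0.02 m); the robot touches nothing.
It fails at once if a print in the wrong place: the die pressed on anything but the empty card, or on that card more than 8 mm from the frame's centre, more than about 9 degrees askew or 5 degrees tilted ((contact force between die and card_blank above 1 N and (horizontal distance between stamp and card_blank above 0.008 m or angle between the x axis of stamp and the x axis of card_blank, either way round above 0.16 rad or angle between stamp's own z axis and vertical above 0.09 rad)) or contact force between die and card_done above 1 N or contact force between die and slab above 1 N or contact force between die and coaster above 1 N).
It fails at once if the stamp slides on the empty card: faster than 40 mm/s with the handle pressed, or bearing on the card more than 15 mm from the frame's centre (contact force between stamp and card_blank above 2 N and ((value of joint plunger above 0.003 m and linear speed of stamp above 0.04 m/s) or horizontal distance between stamp and card_blank above 0.015 m)).
It fails at once if the stamp is rammed on the card (over 70 N) (contact force between stamp and card_blank above 70 N).
It fails at once if the stamp is dropped or thrown (moves at over 0.5 m/s while not held) (contact force between the fingers and stamp below 0.1 N and linear speed of stamp above 0.5 m/s).
It fails at once if a bystander is knocked (moved over 20 mm) (distance of any of maul, tape, awl from where it was at the start of the episode above 0.02 m).
It also fails if it takes over 58 s, if anything falls off the work surface, if the arm or the gripper's body presses on something with over 40 N, if the wrist force passes 120 N, or if a joint passes its speed limit or range.

## Working session

There is one attempt and no reset: what is moved stays moved. The work goes in short steps, each a Python script; the robot and the scene stay as the last script left them, time stands still between calls to the robot, and variables do not carry over. Pictures are saved under pics/ and viewed, about 8 in all and at most 12, crops included, and the job is handed in when it is done.

```bash
mkdir -p pics; ls
cat > h.py <<'E'
import numpy as np, cv2
from bench import *
def shot(n,save=None):
    c=capture(n)
    if save: cv2.imwrite('pics/'+save,c['image'])
    np.savez('/tmp/'+n+'.npz',**c); return c
def cloud(c):
    K,R,t=c['intrinsics'],c['R'],c['t']; z=c['range_z']
    v,u=np.mgrid[:z.shape[0],:z.shape[1]]
    P=np.stack([(u-K[0,2])*z/K[0,0],(v-K[1,2])*z/K[1,1],z],-1)
    W=(P-t)@R; W[z<=0]=np.nan; return W
def ray(c,u,v,z):  # pixel onto plane of height z
    K,R,t=c['intrinsics'],c['R'],c['t']
    d=R.T@np.linalg.solve(K,[u,v,1.]); o=-R.T@t
    return o+d*(z-o[2])/d[2]
E
python3 - <<'E'
from h import *
for n in('top','side'):
    c=shot(n,n+'0.png'); W=cloud(c)
    print(n,'cam',-c['R'].T@c['t'],c['intrinsics'][0,0])
    for q in('stamp','card_blank','card_done','coaster','slab','maul','tape','awl'):
        for d in spot_in(n,q)[:4]:
            u,v=map(int,d['xy']); print(q,round(d['conf'],2),u,v,W[v,u].round(3))
print(current_clock())
a,b=[cv2.imread(f'pics/{n}0.png') for n in('top','side')]
E
```

```text
pics
top cam [ 0.38713702 -0.01814285  1.41892791] 375.6268877388011
stamp 0.81 118 252 [0.366 0.445 0.132]
stamp 0.62 129 216 [0.491 0.426 0.083]
stamp 0.53 155 233 [0.428 0.334 0.078]
stamp 0.46 268 188 [ 0.586 -0.074  0.026]
card_blank 0.71 151 232 [0.431 0.343 0.097]
card_blank 0.57 233 189 [0.585 0.057 0.03 ]
card_done 0.66 253 141 [ 0.769 -0.022  0.025]
card_done 0.58 268 189 [ 0.58  -0.073  0.038]
coaster 0.56 335 221 [ 0.457 -0.323  0.001]
slab 0.94 249 199 [ 0.546 -0.002  0.028]
maul 0.64 390 179 [ 0.594 -0.502  0.11 ]
tape 0.69 147 176 [0.645 0.382 0.02 ]
awl 0.51 256 137 [ 0.783 -0.034  0.03 ]
side cam [0.20724033 0.94068507 0.81500717] 405.99944377649587
stamp 0.6 215 329 [0.497 0.454 0.069]
stamp 0.57 278 355 [0.347 0.465 0.078]
stamp 0.56 263 309 [0.421 0.364 0.07 ]
card_blank 0.96 249 228 [0.583 0.071 0.036]
card_done 0.85 267 206 [ 0.575 -0.058  0.033]
coaster 0.69 318 180 [ 0.474 -0.317  0.008]
slab 0.86 263 230 [0.542 0.06  0.033]
maul 0.58 306 135 [ 0.579 -0.487  0.093]
tape 0.79 167 298 [ 0.681  0.372 -0.001]
tape 0.66 262 232 [0.541 0.071 0.034]
awl 0.78 204 205 [ 0.787 -0.017  0.002]
0.9
```

View pics/top0.png

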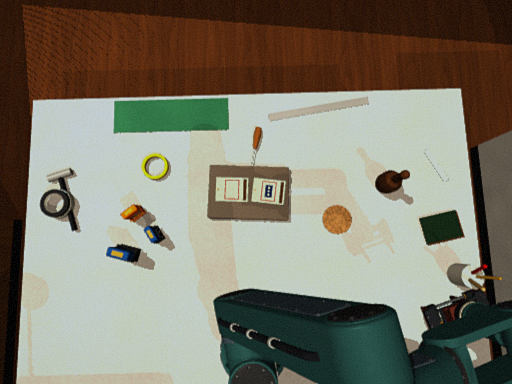

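View pics/side0.png

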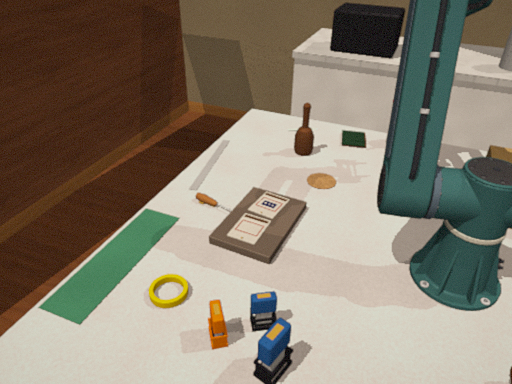

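The stamp look-alikes are an orange one at top (132,212) / side (217,325), a large blue one at top (123,253) / side (274,350), and a small blue one at top (153,234) / side (263,310). I choose the small blue one. The empty card is the one at top (232,189) / side (248,230). The other card, at (268,189), carries the print. Next I fit poses with the known sizes and check the choice in one crop.

```bash
cat >> h.py <<'E'
from scipy.optimize import minimize
def load(n):
    return dict(np.load('/tmp/'+n+'.npz'))
def proj(c,X):
    p=(np.asarray(X)@c['R'].T+c['t'])@c['intrinsics'].T; return p[:,:2]/p[:,2:]
def box(p,sx,sy,z0,z1):
    a=np.array([[i*sx/2,j*sy/2,z] for i in(-1,1) for j in(-1,1) for z in(z0,z1)])
    C,S=np.cos(p[2]),np.sin(p[2]); R=np.array([[C,-S,0],[S,C,0],[0,0,1]])
    return a@R.T+[p[0],p[1],0]
def hullmask(c,X,s=8):
    h=cv2.convexHull(((proj(c,X)+.5)*s).astype(np.float32)).round().astype(np.int32)
    m=np.zeros((384*s,512*s),np.uint8); cv2.fillConvexPoly(m,h,1)
    return cv2.resize(m.astype(np.float32),(512,384),interpolation=cv2.INTER_AREA)
def fit(views,p0,dims):  # views: [(cam,mask)], maximise mean soft IoU
    f=lambda p:-np.mean([np.minimum(a,m).sum()/np.maximum(a,m).sum() for c,m in views for a in[hullmask(c,box(p,*dims))]])
    best=None
    for y in np.linspace(0,np.pi,6,endpoint=False) if p0[2] is None else [p0[2]]:
        S=np.array([[p0[0],p0[1],y],[p0[0]+.012,p0[1],y],[p0[0],p0[1]+.012,y],[p0[0],p0[1],y+.3]])
        r=minimize(f,S[0],method='Nelder-Mead',options=dict(initial_simplex=S,xatol=1e-4,fatol=1e-5))
        if best is None or r.fun<best.fun: best=r
    return best.x,-best.fun
def near(c,xy,z,r):
    u,v=proj(c,[[*xy,z]])[0]; f=c['intrinsics'][0,0]/(c['R']@np.array([*xy,z])+c['t'])[2]
    m=np.zeros((384,512),np.uint8); cv2.circle(m,(int(round(u)),int(round(v))),int(r*f),1,-1); return m
def blue(c): 
    h=cv2.cvtColor(c['image'],cv2.COLOR_BGR2HSV)
    return ((h[...,0]>95)&(h[...,0]<130)&(h[...,1]>110)&(h[...,2]>40)).astype(np.uint8)
def closed(m):
    n,l,s,_=cv2.connectedComponentsWithStats(m); k=1+np.argmax(s[1:,4])
    q=np.argwhere(l==k)[:,::-1]; o=np.zeros((384,512),np.uint8)
    cv2.fillConvexPoly(o,cv2.convexHull(q.astype(np.int32)),1); return o.astype(np.float32)
E
python3 - <<'E'
from h import *
T,S=load('top'),load('side')
st=(.423,.338)
vs=[(c,closed(blue(c)*near(c,st,.076,.045))) for c in(T,S)]
for n,v in(('both',vs),('top',vs[:1]),('side',vs[1:])):
    print('handle',n,fit(v,(*st,None),(.06,.026,.052,.1)))
# red frames / cards via white mask
capture('top');
for q in('card_blank','coaster'):
    for n,c in(('top',T),('side',S)):
        capture(n)
        for d in silhouettes(n,q)[:2]:
            m=d['region'].astype(np.uint8); 
            if m.sum()<20: continue
            m=closed(m); z=.032 if 'card' in q else .004
            p=ray(c,*d['xy'],z)
            print(q,n,round(d['conf'],2),d['xy'],m.sum(),p.round(3), (fit([(c,m)],(p[0],p[1],0.),(.09,.12,z-.002,z)) if 'card' in q else ''))
for n,c in(('top',T),('side',S)):
    h=cv2.cvtColor(c['image'],cv2.COLOR_BGR2HSV); u,v=proj(c,[[.583,.06,.032]])[0]
    red=((h[...,0]<12)|(h[...,0]>168))&(h[...,1]>70)&(h[...,2]>90)
    m=red.astype(np.uint8)*near(c,(.583,.06),.032,.055); m=closed(cv2.dilate(m,np.ones((3,3))))
    m=cv2.erode(m,np.ones((3,3)))
    print('frame',n,m.sum(),fit([(c,m)],(.583,.06,0.),(.071,.051,.032,.032)))
    q=proj(c,[[*st,.05]])[0]
crop=lambda c,X,w:(lambda u,v:cv2.resize(c['image'][v-w:v+w,u-w:u+w],(400,400),interpolation=cv2.INTER_CUBIC))(*proj(c,[X])[0].astype(int))
cv2.imwrite('pics/crops.png',np.hstack([crop(S,[.41,.36,.05],55),crop(S,[.583,.02,.03],50)]))
E
```

```text
handle both (array([0.4273436 , 0.35032149, 3.53468466]), np.float64(0.733369767665863))
handle top (array([0.42748522, 0.35213145, 0.74788865]), np.float64(0.6788617968559265))
handle side (array([0.42705126, 0.34969898, 0.38690539]), np.float64(0.8128928542137146))
card_blank top 0.95 [230.9, 192.7] 771.0 [0.571 0.065 0.032] (array([ 0.58364102,  0.06410299, -0.03523045]), np.float64(0.9698893427848816))
card_blank side 0.9 [248.3, 228.9] 795.0 [0.585 0.072 0.032] (array([ 0.58506128,  0.06243138, -0.06141499]), np.float64(0.9388307929039001))
coaster top 0.7 [335.3, 222.0] 673.0 [ 0.453 -0.323  0.004] 
coaster side 0.9 [319.3, 184.2] 369.0 [ 0.463 -0.297  0.004] 
frame top 121.0 (array([0.57974546, 0.05459736, 0.18844238]), np.float64(0.4600227475166321))
frame side 323.0 (array([ 0.58570557,  0.06402362, -0.03682981]), np.float64(0.7950490713119507))
```

View pics/crops.png

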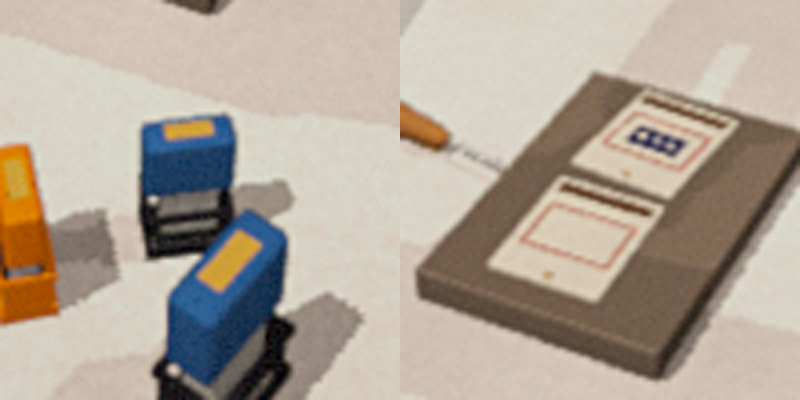

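The crop confirms the small blue stamp, with its yellow top label at crop (188,130), apart from the big one at (230,265). The blank card has an empty red frame, and its stripe faces world -y. The handle mask bled into the big stamp, so I refit with a clean component.

Run:
```python
from h import *
T,S=load('top'),load('side')
vs=[]
for n,c,px in(('top',T,(153,234)),('side',S,(263,310))):
    m=blue(c); h=cv2.cvtColor(c['image'],cv2.COLOR_BGR2HSV)
    k,l,s,ce=cv2.connectedComponentsWithStats(m,connectivity=4)
    o=[i for i in range(1,k) if s[i,4]>15 and np.hypot(*(ce[i]-px))<40]
    print(n,[(s[i].tolist(),ce[i].round(1).tolist()) for i in o])
    b=min(o,key=lambda i:np.hypot(*(ce[i]-px))); mm=closed((l==b).astype(np.uint8)); vs.append((c,mm))
for n,v in(('both',vs),('top',vs[:1]),('side',vs[1:])):
    print('handle',n,*fit(v,(.423,.338,None),(.06,.026,.052,.1)))
im=[]
p,_=fit(vs,(.423,.338,None),(.06,.026,.052,.1))
for (c,m) in vs:
    im0=cv2.resize(c['image'],None,fx=8,fy=8,interpolation=cv2.INTER_CUBIC)
    for d,col in(((.06,.026,.052,.1),(0,255,0)),((.058,.038,0,.0),(0,0,255))):
        q=((proj(c,box(p,*d))+.5)*8).astype(np.int32); cv2.polylines(im0,[cv2.convexHull(q)],True,col,1)
    u,v=(proj(c,[[p[0],p[1],.06]])[0]*8).astype(int); im.append(im0[v-200:v+200,u-200:u+200])
cv2.imwrite('pics/fit.png',np.hstack(im))
for n,c in(('top',T),('side',S)):   # coaster: brown-orange mask
    h=cv2.cvtColor(c['image'],cv2.COLOR_BGR2HSV)
    m=((h[...,0]>5)&(h[...,0]<25)&(h[...,1]>90)).astype(np.uint8)*near(c,(.457,-.32),.004,.075)
    m=closed(m); ii=np.argwhere(m>0)
    g=np.array([ray(c,u,v,.004) for v,u in ii]); print('coaster',n,g.mean(0).round(4),np.ptp(g,0).round(3))
```

```text
top [([144, 226, 14, 16, 70], [150.9, 233.5]), ([106, 247, 24, 14, 144], [118.2, 253.0])]
side [([251, 292, 25, 22, 401], [262.9, 303.9]), ([258, 318, 33, 48, 774], [273.5, 343.4])]
handle both [0.42644825 0.34980755 0.39849214] 0.7381495833396912
handle top [0.42748522 0.35213145 0.74788865] 0.6788617968559265
handle side [0.42680739 0.34979018 0.4046633 ] 0.8239133954048157
coaster top [ 0.4643 -0.3289  0.004 ] [0.106 0.107 0.   ]
coaster side [ 0.4635 -0.3235  0.004 ] [0.106 0.11  0.   ]
```

View pics/fit.png

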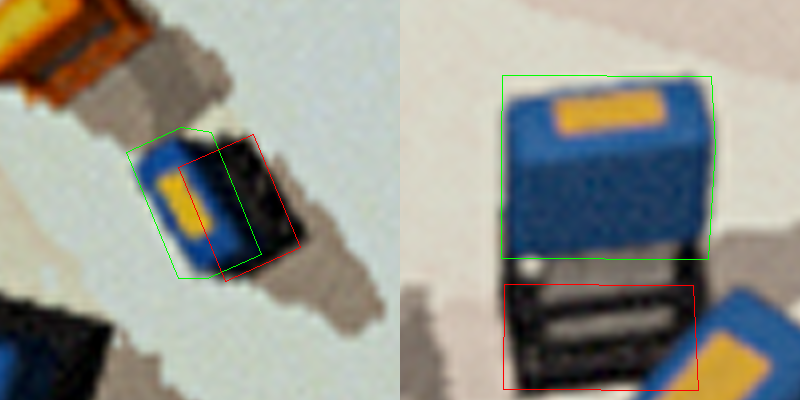

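The fitted outline is loose because the top mask drops the shaded faces and the yaw is off. I refit using the yellow label (z=0.1) and the full dark+blue silhouette.

```bash
cat >> h.py <<'E'
def label(c,px,z,r=12):
    h=cv2.cvtColor(c['image'],cv2.COLOR_BGR2HSV)
    w=np.where((h[...,0]>12)&(h[...,0]<35)&(h[...,1]>90)&(h[...,2]>90),h[...,1].astype(float),0)
    k=np.zeros_like(w); cv2.circle(k,px,r,1,-1); w*=k
    vv,uu=np.nonzero(w); g=np.array([ray(c,u,v,z) for v,u in zip(vv,uu)])[:,:2]; ww=w[vv,uu]
    m=np.average(g,axis=0,weights=ww); C=np.cov(g.T,aweights=ww); e,V=np.linalg.eigh(C)
    return m.round(4),np.arctan2(V[1,1],V[0,1]).round(3),len(vv),np.sqrt(12*e).round(3)
E
python3 - <<'E'
from h import *
T,S=load('top'),load('side')
print('label top',label(T,(150,233),.1,8)); print('label side',label(S,(264,294),.1,12))
h=cv2.cvtColor(T['image'],cv2.COLOR_BGR2HSV)
fg=((h[...,2]<75)|((h[...,0]>95)&(h[...,0]<130)&(h[...,1]>110))|((h[...,0]>12)&(h[...,0]<35)&(h[...,1]>130))).astype(np.uint8)
k=np.zeros_like(fg); cv2.circle(k,(154,234),13,1,-1); m=closed(fg*k); print(m.sum())
f=lambda p:-(lambda a:np.minimum(a,m).sum()/np.maximum(a,m).sum())(hullmask(T,np.vstack([box(p,.06,.026,.052,.1),box(p,.058,.038,0,.04)])))
r=min((minimize(f,x0,method='Nelder-Mead',options=dict(initial_simplex=np.array([[.42,.34,y],[.43,.34,y],[.42,.35,y],[.42,.34,y+.2]]))) for y in np.arange(0,3.1,.5) for x0 in[[.42,.34,y]]),key=lambda r:r.fun)
p=r.x; print('sil',p,r.fun)
im=[]
for c in(T,S):
    im0=cv2.resize(c['image'],None,fx=8,fy=8,interpolation=cv2.INTER_CUBIC)
    for d,col in(((.06,.026,.052,.1),(0,255,0)),((.058,.038,0,.0),(0,0,255))):
        q=((proj(c,box(p,*d))+.5)*8).astype(np.int32); cv2.polylines(im0,[cv2.convexHull(q)],True,col,1)
    u,v=(proj(c,[[p[0],p[1],.06]])[0]*8).astype(int); im.append(im0[v-200:v+200,u-200:u+200])
cv2.imwrite('pics/fit2.png',np.hstack(im))
E
```

```text
label top (array([0.4253, 0.3474]), np.float64(-2.597), 28, array([0.011, 0.028]))
label side (array([0.4261, 0.3495]), np.float64(-2.571), 51, array([0.011, 0.029]))
257.0
sil [0.42534528 0.34614138 3.7433273 ] -0.8888828158378601
```

View pics/fit2.png

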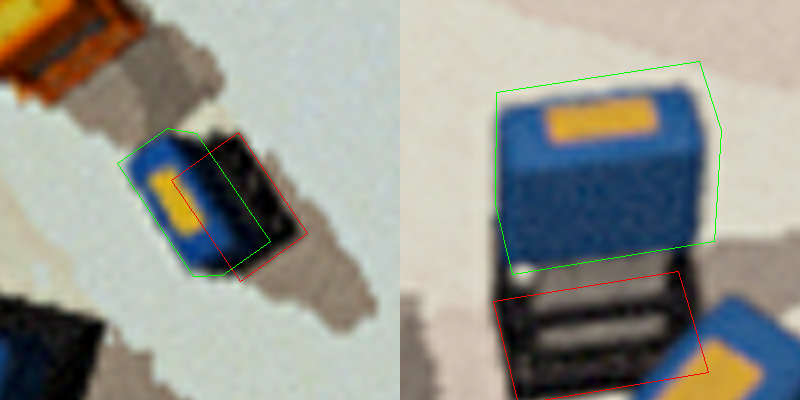

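```bash
cat >> h.py <<'E'
from scipy.spatial.transform import Rotation as Ro
def down(th):
    c,s=np.cos(th),np.sin(th)
    return Ro.from_matrix(np.array([[c,s,0],[s,-c,0],[0,0,-1.]])).as_quat()
def best(pos,yaw):  # stamp yaw -> quaternion with jaws across stamp y, least wrist turn
    o=[]
    for k in(1,-1):
        q=down(yaw+k*np.pi/2); j=inverse_kinematics(pos,q)
        if j is not None: o.append((abs(j[5]),q,j))
    a=min(o,key=lambda t:t[0]); print('j6',np.round(a[2],2)); return a[1]
E
python3 - <<'E'
from h import *
T=load('top'); W=cloud(T); w=W[(np.abs(W[...,0]-.366)<.06)&(np.abs(W[...,1]-.455)<.06)]
print('big top z',np.nanpercentile(w[:,2],[95,99,100]))
p=(.4255,.3485); yaw=.56
q=best([*p,.2],yaw)
move_gripper(.06)
move_ptp([*p,.22],q)
servo_line([*p,.085-.019],q,rate=.1)
print(current_clock(),current_position(),current_force())
move_gripper(0.0); print('gap',current_finger_gap(),current_force())
servo_line([*p,.085-.019+.12],q,rate=.12)
print('gap',current_finger_gap(),current_force(),current_clock())
shot('side','lift.png'); shot('top')
S=load('side')
u,v=proj(S,[[*p,.17]])[0].astype(int)
cv2.imwrite('pics/liftc.png',cv2.resize(S['image'][max(v-80,0):v+80,u-80:u+80],(480,480)))
E
```

```text
big top z [0.1290438  0.13156083 0.13429769]
j6 [ 0.56  0.31  1.65 -0.    1.18 -1.57]
6.9917 [0.42592907 0.34877257 0.06656387] [-0.28472475 -0.22648439 -0.11644126]
gap 0.026467595548145335 [0.17320049 0.70862009 0.04275752]
gap 0.025925834777775384 [ 0.74828547  0.12964708 -2.15178602] 8.7667
```

View pics/liftc.png

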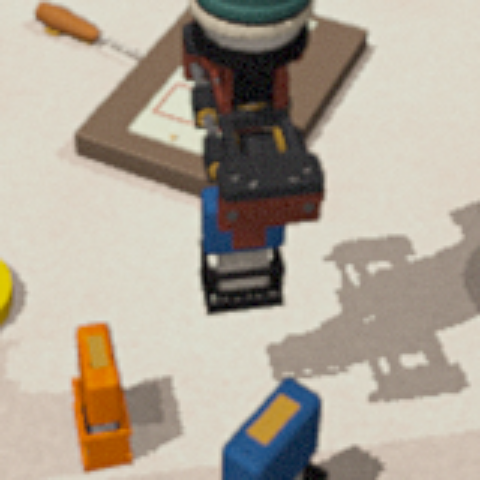

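The stamp is held upright: gap 26 mm, wrist load about 2.15 N. Next I carry it above the blank frame and check the in-hand offset there.

Run:
```python
from h import *
c=(.5848,.0635); yaw=-.04
q=best([*c,.2],yaw)
move_ptp([*c,.2],q)
servo_line([*c,.032+.066+.02],q,rate=.1)
print(current_clock(),current_position(),current_finger_gap())
S=shot('side'); shot('top')
p=(*c,yaw)
im0=cv2.resize(S['image'],None,fx=8,fy=8,interpolation=cv2.INTER_CUBIC)
for d,col in(((.06,.026,.104,.152),(0,255,0)),((.058,.038,.052,.052),(0,0,255)),((.068,.048,.032,.032),(255,255,0)),((.09,.12,.032,.032),(0,255,255))):
    b=((proj(S,box(p,*d))+.5)*8).astype(np.int32); cv2.polylines(im0,[cv2.convexHull(b)],True,col,1)
u,v=(proj(S,[[*c,.06]])[0]*8).astype(int)
cv2.imwrite('pics/hover.png',im0[v-300:v+300,u-300:u+300])
```

```text
j6 [-0.01  0.36  1.56 -0.    1.21 -1.54]
11.075 [0.58536021 0.06359679 0.11854275] 0.025708019259065542
```

View pics/hover.png

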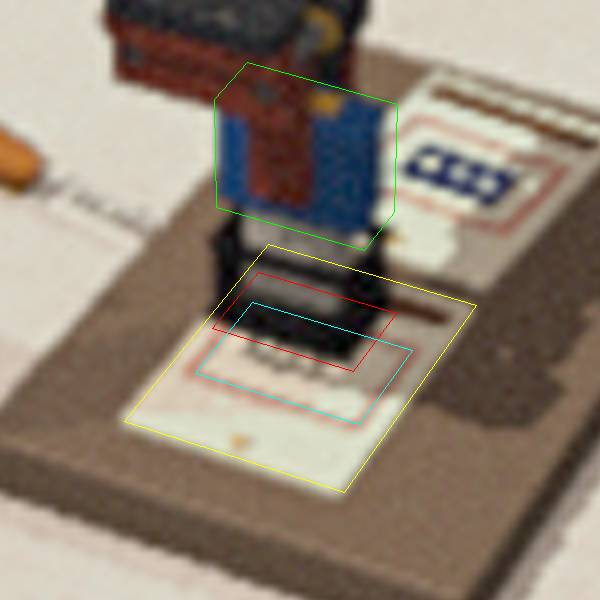

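The foot's x-centre matches the frame. Any y error is within about 1 px and mixed with height. I lower to light contact (before any pressing) and compare the foot with the frame in one plane.

Run:
```python
from h import *
c=(.5848,.0635); yaw=-.04
z0=current_position()[2]
r=servo_line([*c,.032+.066-.004],None,rate=.02,contact_N=1.8)
print(r,current_clock(),current_position(),current_force(),current_finger_gap())
S=shot('side')
zc=.034
p=(*c,yaw)
im0=cv2.resize(S['image'],None,fx=8,fy=8,interpolation=cv2.INTER_CUBIC)
u,v=(proj(S,[[*c,.032]])[0]*8).astype(int)
raw=im0[v-200:v+200,u-200:u+200].copy()
for d,col in(((.058,.038,.032,.032),(0,255,0)),((.068,.048,.032,.032),(255,255,0))):
    b=((proj(S,box(p,*d))+.5)*8).astype(np.int32); cv2.polylines(im0,[cv2.convexHull(b)],True,col,1)
cv2.imwrite('pics/touch.png',np.hstack([raw,im0[v-200:v+200,u-200:u+200]]))
```

```text
True 12.1083 [0.58462137 0.06351676 0.09725496] [0.59303625 0.35532188 2.3257695 ] 0.026313951682651646
```

View pics/touch.png

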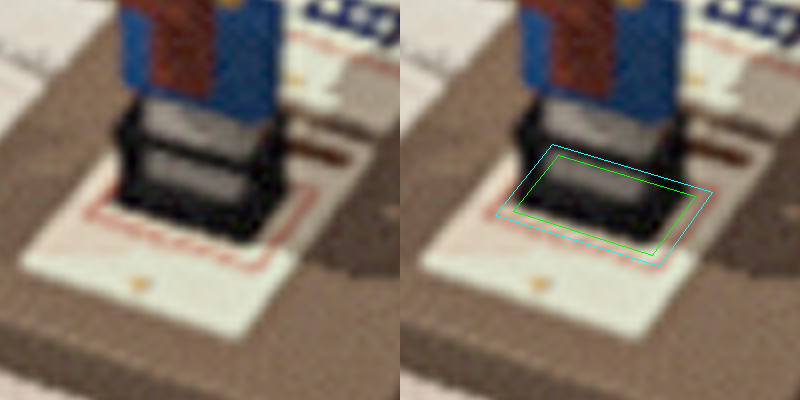

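In plan the foot touches at the expected height, but its gap to the near frame line looks a bit wide. I quantify it with sub-pixel profiles on the card plane, measuring the foot edge against the red line.

Run:
```python
from h import *
S=load('side'); c=np.array([.5848,.0635]); yaw=-.045
ex=np.array([np.cos(yaw),np.sin(yaw)]); ey=np.array([-ex[1],ex[0]])
im=S['image'].astype(np.float32)
def prof(a,span,axis):
    out=[]
    for s in a:
        row=[]
        for t in span:
            w=c+(ex*s*0+ey*t+ex*s if axis=='y' else ex*t+ey*s)
            row.append([*w,.032])
        uv=proj(S,row).astype(np.float32); out.append(cv2.remap(im,uv[None,:,0],uv[None,:,1],cv2.INTER_CUBIC)[0])
    return np.mean(out,0)
for ax,a,sp in(('y',np.arange(-.018,.019,.004),np.arange(.008,.034,.001)),('x',np.arange(.004,.015,.002),-np.arange(.02,.044,.001))):
    P=prof(a,sp,ax); print(ax)
    for t,b in zip(sp,P): print(round(t*1e3),b.round().astype(int),'R-G',round(float(b[2]-b[1])))
```

```text
y
8 [18 16 17] R-G 1
9 [17 15 15] R-G 0
10 [18 16 17] R-G 1
11 [20 20 22] R-G 2
12 [27 29 32] R-G 3
13 [37 42 47] R-G 5
14 [52 61 67] R-G 7
15 [72 84 92] R-G 9
16 [ 95 110 120] R-G 10
17 [118 136 148] R-G 12
18 [139 159 172] R-G 13
19 [155 177 191] R-G 14
20 [164 186 204] R-G 17
21 [165 187 210] R-G 22
22 [161 183 211] R-G 28
23 [154 176 211] R-G 34
24 [149 170 209] R-G 39
25 [146 168 208] R-G 40
26 [148 169 207] R-G 38
27 [153 175 208] R-G 33
28 [160 182 209] R-G 27
29 [168 189 211] R-G 21
30 [176 197 213] R-G 16
31 [182 204 215] R-G 11
32 [188 209 217] R-G 8
33 [193 214 218] R-G 5
x
-20 [22 24 23] R-G -1
-21 [23 23 24] R-G 1
-22 [22 23 26] R-G 3
-23 [25 27 32] R-G 5
-24 [35 41 47] R-G 6
-25 [54 62 69] R-G 7
-26 [75 86 94] R-G 8
-27 [ 96 109 118] R-G 9
-28 [113 128 139] R-G 11
-29 [125 142 155] R-G 13
-30 [128 146 163] R-G 17
-31 [124 143 166] R-G 23
-32 [116 134 165] R-G 30
-33 [108 127 163] R-G 36
-34 [106 124 162] R-G 38
-35 [112 130 164] R-G 35
-36 [123 142 169] R-G 27
-37 [136 155 174] R-G 19
-38 [144 165 177] R-G 12
-39 [146 168 176] R-G 8
-40 [145 166 174] R-G 8
-41 [142 162 171] R-G 9
-42 [137 157 167] R-G 10
-43 [130 149 159] R-G 10
```

Against the red line (near-edge peak 24.8 mm, where expected), the foot edge reads about 3 mm short on both visible sides. Part of that is a symmetric shrink seen earlier. I apply a correction of (-1.2, +2) mm, touch down, press force-guarded, hold, and lift straight.

Run:
```python
from h import *
p=current_position()
servo_line([.5848,.0635,p[2]+.006],rate=.03)
c=np.array([.5848-.0012,.0635+.002]); servo_line([*c,p[2]+.006],rate=.03)
f0=current_force()[2]
r=servo_line([*c,p[2]-.004],rate=.02,contact_N=2.2)
zt=current_position()[2]; print('touch',r,zt,f0,current_force())
r=servo_line([*c,zt-.0125],rate=.012,contact_N=17)
a=current_position(); print('press',r,a,'travel mm',(zt-a[2])*1e3,current_force(),current_clock())
for i in range(3):
    sleep(.25); print(current_position()[2],current_force().round(2) if hasattr(current_force(),'round') else current_force(),current_finger_gap())
```

```text
touch True 0.0969930148359636 -2.3550310806151846 [0.33908878 0.21297122 3.1338576 ]
press True [0.58383108 0.06560965 0.090201  ] travel mm 6.79201737986615 [-1.17914627  0.50096034  8.33798306] 13.8333
0.0902841683567654 [-2.34  1.37  7.61] 0.025352276716926518
0.09032205494043449 [-0.8  -0.45  7.41] 0.026062139241285833
0.09029483699424645 [-1.99  0.01  7.92] 0.025900343417455098
```

Contact triggered early on a transient. The present push is about 10 N, so the die is only just at the card. I push on in small steps to about 18-20 N.

Run:
```python
from h import *
p=np.array(current_position()); z=p[2]
fz=lambda:np.mean([current_force()[2] for _ in range(5)])
for i in range(12):
    z-=.0004; servo_line([.5836,.0655,z],rate=.01)
    sleep(.04); f=fz(); print(round(z,4),round(current_position()[2],4),round(f,1))
    if f>16: break
sleep(.6); print('hold',fz(),current_position(),current_finger_gap(),current_clock())
S=shot('side')
u,v=proj(S,[[.5836,.0655,.06]])[0].astype(int); cv2.imwrite('pics/press.png',cv2.resize(S['image'][v-40:v+40,u-40:u+40],(480,480),interpolation=cv2.INTER_CUBIC))
```

```text
0.0899 0.0903 7.0
0.0895 0.0899 8.2
0.0891 0.0899 9.9
0.0887 0.0898 13.3
0.0883 0.0899 17.7
hold 17.261716016036708 [0.58378341 0.06558945 0.08991532] 0.025791911242875002 16.6417
```

View pics/press.png

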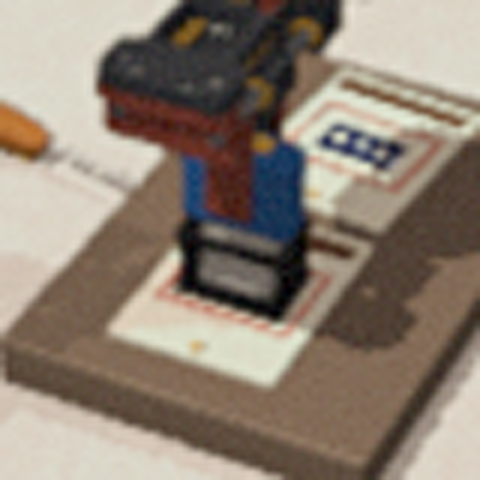

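The stop is hard: force rose from 7 to 17.5 N with no further travel, so about 19.6 N in all, held for over 0.6 s. The picture shows the handle down and the foot inside the frame. I lift straight off, carry to a point near the coaster, then check the print and the held stamp.

Run:
```python
from h import *
p=np.array(current_position())
servo_line([.5836,.0655,.0985],rate=.015)
print(current_force(),current_finger_gap())
servo_line([.5836,.0655,.20],rate=.1); sleep(.2)
print('lifted',current_position(),current_force(),current_finger_gap(),current_clock())
k=(.464,-.326)
q=best([*k,.2],-.6)
move_ptp([*k,.2],q)
servo_line([*k,.004+.066+.02],q,rate=.1)
print(current_position(),current_clock(),current_finger_gap())
S=shot('side')
im0=cv2.resize(S['image'],None,fx=6,fy=6,interpolation=cv2.INTER_CUBIC)
for z,r,col in((.004,.055,(0,255,0)),):
    a=np.linspace(0,6.28,40); b=((proj(S,np.c_[k[0]+r*np.cos(a),k[1]+r*np.sin(a),a*0+z])+.5)*6).astype(np.int32); cv2.polylines(im0,[b],True,col,1)
cr=lambda X,w:(lambda u,v:im0[v-w:v+w,u-w:u+w])(*(proj(S,[X])[0]*6).astype(int))
cv2.imwrite('pics/place.png',np.hstack([cr([.5836,.065,.03],200),cr([*k,.05],200)]))
```

```text
[-0.6974126   0.39784778  1.09973672] 0.02603913327768791
lifted [0.58320007 0.06547646 0.19932687] [ 0.05819781 -0.16314082 -1.95676797] 0.02572422653209582 18.8917
j6 [-0.73  0.33  1.61 -0.    1.2   1.44]
[ 0.46448125 -0.32641378  0.09063815] 22.6583 0.025763888679727447
```

View pics/place.png

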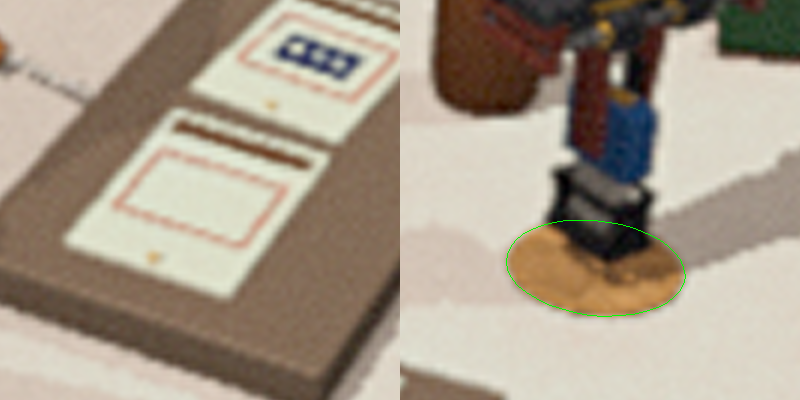

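No ink shows on the card, and the simulator may not draw any. The force and travel evidence still says the die bore on the card: +10 N at zero further travel, with total travel of about 8 mm. The stamp hangs over the coaster, near its centre. I set it down gently.

Run:
```python
from h import *
k=(.464,-.326)
r=servo_line([*k,.066],rate=.012,contact_N=1.5)
print('touch',r,current_position(),current_force(),current_clock())
sleep(.2); print(current_force())
move_gripper(.06); sleep(.2)
servo_line([*k,.22],rate=.1)
move_ptp([.40,-.10,.30],current_orientation()); sleep(.3)
print(current_clock(),current_finger_gap(),current_force())
T=shot('top'); S=shot('side')
for n,c in(('top',T),('side',S)):
    W=cloud(c)
    for qn in('stamp','maul','tape','awl'):
        for d in spot_in(n,qn)[:3]: u,v=map(int,d['xy']); print(n,qn,round(d['conf'],2),u,v,W[v,u].round(3))
    u,v=proj(c,[[*k,.1]])[0].astype(int)
    try: print('label',n,label(c,(int(u),int(v)),.1,9))
    except Exception as e: print(e)
im0=cv2.resize(S['image'],None,fx=6,fy=6,interpolation=cv2.INTER_CUBIC); it=cv2.resize(T['image'],None,fx=6,fy=6,interpolation=cv2.INTER_CUBIC)
cr=lambda im,c,X,w:(lambda u,v:im[v-w:v+w,u-w:u+w])(*(proj(c,[X])[0]*6).astype(int))
cv2.imwrite('pics/end.png',np.hstack([cr(im0,S,[*k,.05],200),cr(it,T,[*k,.05],200)]))
```

```text
touch True [ 0.46392294 -0.32596167  0.06946528] [-0.10505247  0.01809897  1.88518078] 24.2083
[ 1.34282168 -1.18084232  1.96134373]
28.25 0.059606368397876926 [-0.24910618 -0.31935745 -0.67368735]
top stamp 0.63 132 216 [0.492 0.421 0.065]
top stamp 0.58 119 253 [0.363 0.443 0.127]
top stamp 0.45 337 215 [ 0.478 -0.327  0.021]
top maul 0.59 389 178 [ 0.597 -0.497  0.114]
top tape 0.53 148 173 [0.66  0.384 0.   ]
top awl 0.7 266 192 [ 0.571 -0.066  0.028]
top awl 0.53 258 138 [ 0.778 -0.042  0.034]
label top (array([ 0.4635, -0.332 ]), np.float64(-2.435), 74, array([0.038, 0.061]))
side stamp 0.93 277 354 [0.348 0.47  0.087]
side stamp 0.86 217 328 [0.493 0.452 0.072]
side stamp 0.73 322 169 [ 0.463 -0.312  0.061]
side tape 0.95 167 280 [0.708 0.328 0.01 ]
side awl 0.52 204 201 [ 0.788 -0.021  0.016]
label side (array([ 0.4668, -0.3346]), np.float64(2.468), 12, array([0.01, 0.03]))
```

View pics/end.png

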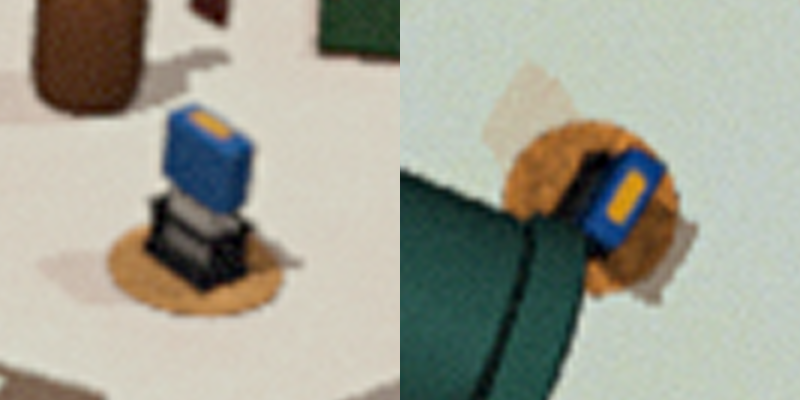

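```bash
python3 -c "
from bench import *
print(close_job(),current_clock())"
```

```text
the job is handed in; nothing more can be done
the job is handed in; nothing more can be done
```

The job is handed in. I pressed the small blue stamp inside the empty frame, lifted it straight off and left it upright on the cork coaster. No print is visible on the card afterwards.

**Press:** Total push was about 19–20 N, held for over 0.6 s. At the end the force rose about 10 N with no further travel, so I judge the die was bearing on the card. The missing print may mean the simulator doesn't draw ink, but I had no direct reading of the plunger or die. The first push stopped early on a force transient, at about 10 N, so I finished it in small steps.

**Position in the frame:** At light contact the foot edges read about 3 mm off. I shifted the stamp by (-1.2, +2) mm before pressing. The picture taken while pressing shows the foot inside the frame, and I judged it by eye to be within about 2 mm; I did not measure it again.

**Final checks:**
- **Stamp:** it stands upright and released, handle up. Its label reads about 8 mm from the coaster centre in the side view; the top-view label reading was contaminated by cork-coloured pixels.
- **Maul, tape and awl:** maul and awl were found within about 10 mm of where they started. The side-camera reading on the tape differed by about 5 cm, but it falls on another part of the ring, and the top view agreed to about 15 mm. The arm came nowhere near it.
- **Time:** about 28 s used at the last check before handing in.

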